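Switch on the isolator that is still off

TASK

Two guarded bench isolators stand among the lab things; under their clear guards, one lever is already thrown on (leaning away from the robot, towards the guard's hinge), the other is still off (leaning towards the robot). Switch on the one that is off: with a fingertip under its front tab flip its guard right back so that it stays open, push the lever over to the far side, then tip the guard forward again and let it drop shut. Be gentle, leave the other isolator and everything else on the bench alone, and do not grip or pick up anything.

Things in the scene. Friction and masses are not known exactly. Their poses are not given: they have to be found in the camera images.
- isolator_a: bench isolator: grey housing 100 (x) x 96 (y) mm on a 130 x 130 x 6 mm flange bolted to the bench, flat top 64 mm above the bench with a lever under a clear hinged guard. Origin: centre of the underside, on the bench. +x runs from its front (guard's finger tab, robot's side) to its back (hinge; a conduit reaches to x = 84 mm); z up. This one is off at the start.
- guard_a (a joint): clear guard of isolator a, free hinge: 0 = shut; 1.35 = flipped back, at its stop. 0.5 N at the tab lifts it; released beyond 0.95 it falls open and stays, below that it falls shut. Shut it is a hood 90 (x) x 90 (y) mm, walls 3 mm, top face 119 mm above the bench; skirt (isolator x = -50) and front half of the cheeks end at z = 96, 32 mm above the housing top; behind x = -2 the cheeks go down to 66
- lever_a (a joint): black bat lever of isolator a, 13 mm thick, 46 mm long, pivot at isolator x = -4, z = 68 mm. 0 = off, leaning 0.45 rad from upright to -x (front, towards the robot); 0.9 = on, leaning 0.45 rad to +x (away). Over-centre spring: past upright (0.45) it snaps to the stop by itself; about 0.6 N at its end throws it
- guard_a_tab (a point): middle of the front edge of the finger tab of guard a: a clear lip 36 mm wide (y), 3 mm thick, sticking out 20 mm forward from the foot of the skirt; shut, this point is at isolator x = -68, z = 97.5 mm and the tab overhangs the housing's front by 18 mm, with only flange and bench below. Flipped back it stands at x = 41, z = 183
- guard_a_hinge (a point): middle of the hinge axis of guard a, along the isolator's y, at isolator x = 40, z = 72 mm. Flipped back, the guard's top plate stands behind it: its outer face leans from x = 86, z = 82 (foot) to x = 66, z = 170 mm (upper edge, 90 mm wide)
- lever_a_tip (a point): point on the axis of lever a, 40 mm from its pivot (6 mm short of its end): when off at isolator x = -21, z = 104 mm; when on at x = 13, z = 104 mm
- isolator_b: bench isolator: grey housing 100 (x) x 96 (y) mm on a 130 x 130 x 6 mm flange bolted to the bench, flat top 64 mm above the bench with a lever under a clear hinged guard. Origin: centre of the underside, on the bench. +x runs from its front (guard's finger tab, robot's side) to its back (hinge; a conduit reaches to x = 84 mm); z up. This one is on at the start.
- guard_b (a joint): clear guard of isolator b, free hinge: 0 = shut; 1.35 = flipped back, at its stop. 0.5 N at the tab lifts it; released beyond 0.95 it falls open and stays, below that it falls shut. Shut it is a hood 90 (x) x 90 (y) mm, walls 3 mm, top face 119 mm above the bench; skirt (isolator x = -50) and front half of the cheeks end at z = 96, 32 mm above the housing top; behind x = -2 the cheeks go down to 66
- lever_b (a joint): black bat lever of isolator b, 13 mm thick, 46 mm long, pivot at isolator x = -4, z = 68 mm. 0 = off, leaning 0.45 rad from upright to -x (front, towards the robot); 0.9 = on, leaning 0.45 rad to +x (away). Over-centre spring: past upright (0.45) it snaps to the stop by itself; about 0.6 N at its end throws it
- guard_b_tab (a point): middle of the front edge of the finger tab of guard b: a clear lip 36 mm wide (y), 3 mm thick, sticking out 20 mm forward from the foot of the skirt; shut, this point is at isolator x = -68, z = 97.5 mm and the tab overhangs the housing's front by 18 mm, with only flange and bench below. Flipped back it stands at x = 41, z = 183
- guard_b_hinge (a point): middle of the hinge axis of guard b, along the isolator's y, at isolator x = 40, z = 72 mm. Flipped back, the guard's top plate stands behind it: its outer face leans from x = 86, z = 82 (foot) to x = 66, z = 170 mm (upper edge, 90 mm wide)
- lever_b_tip (a point): point on the axis of lever b, 40 mm from its pivot (6 mm short of its end): when off at isolator x = -21, z = 104 mm; when on at x = 13, z = 104 mm
- tube_rack: bystander, loose: white plastic tube rack, 110 x 50 mm, 92 mm high with its capped tubes; origin at the centre of its underside
- vial: bystander, loose: small capped vial, 28 mm across, 55 mm high; origin at the centre of its underside
- reagent_bottle: bystander, loose: amber reagent bottle, 60 mm across, 125 mm high; origin at the centre of its underside
- beaker: bystander, loose: glass beaker, 72 mm across, 90 mm high; origin at the centre of its underside
- tip_box: bystander, loose: pipette tip box with clear lid, 120 x 85 mm, 65 mm high; origin at the centre of its underside
- petri_dishes: bystander, loose: two stacked clear Petri dishes, 93 mm across, 30 mm high; origin at the centre of its underside
- timer: bystander, loose: flat white bench timer, 65 x 65 mm, 18 mm high; origin at the centre of its underside

How it is judged:
By the outcome, as a careful person would: the job done as asked, in the order asked, and still so for the second after the job is handed in, with the robot touching nothing.
It also fails if it takes over 64 s, if anything falls off the work surface, if the arm or the gripper's body presses on something with over 40 N, if the wrist force passes 120 N, or if a joint passes its speed limit or range.

ROBOT

A 7-joint arm with a two-finger parallel gripper is mounted at the origin on the work surface. World frame = base frame: x ahead of the robot, y to its left, z up, the work surface at z = 0. Lengths are in m, angles in rad, forces in N, time in s.
With the tool pointing down it reaches from about 0.4 to 0.85 m from the base axis. Payload 10.4 kg.
Tool frame: the origin (TCP) lies between the finger pads; the fingertips stand 11 mm ahead of it and the grasp point (between the pads) lies 8 mm behind it; z points along the fingers, y is the direction in which the jaws open and shut (so a half turn about z gives the same grasp; the last joint's range is limited). The gripper opens to 87 mm and grips with 3 to 60 N. Pads are 19 mm wide; open, the fingers measure 117 mm over their backs; the gripper's body (75 mm by 190 mm) begins 51 mm behind the grasp point.
Start: joints at [1.132, 0.332, -0.065, 1.46, 0.022, 1.35, -0.088], TCP at [0.252, -0.572, 0.234] pointing down, gripper open.
Joint ranges: [-2.6, 2.6], [-0.5, 2.12], [-1.47, 1.34], [0.16, 2.42], [-1.27, 4.41], [0.06, 2.06], [-2.6, 2.6]. Speed limits (rad/s): [2.22, 2.22, 2.79, 2.79, 3.14, 3.14, 3.14].

INTERFACE

Orientations are given as a unit quaternion [x, y, z, w].
In Python, from bench import r, eyes gives the robot as it stands.
- The arm moves only by the shell command python3 -m inch 'ROWS' [FORCE]. ROWS is a JSON object of lists of equal length, an entry for each row: "translation": the shift along the world's x, y, z scaled (see below), a list of three; "rot": the turn, a rotation vector about the world's x, y, z scaled (see below), a list of three; "jaw": the finger opening in mm, from 0 to 87. In form: {"translation": [[tx, ty, tz], ...], "rot": [[ax, ay, az], ...], "jaw": [jaw, ...]}. A call has 1 to 20 rows; each row is the pose to reach, as a shift and turn from the pose measured when the call began; what a row does not reach only later rows make up. The controller multiplies each number of a shift by 100 mm and each number of a turn by 60 degrees. A row lasts 1/10 s, in which the tool goes at most 50 mm and 8.59 degrees, less where a joint would pass 70% of its speed; a pose out of reach is approached as far as the arm can. A call with a number of a shift or a turn outside -1 to 1 is refused whole. A call with a gripper value outside its range is refused whole. The fingers move at their own pace and stop on an object; FORCE is the grip in N (left out, the last holds). Time passes only in rows, so rows that repeat a pose let the fingers close. It gives the time, the measured TCP pose, the force and the opening at its end, in the units of the state.
- r.read_state(): the state, without advancing time (a new reading comes with each control period).
- eyes.camera(name): name is "side" or "top" or "wrist"; returns the picture (384x512x3 uint8, blue, green, red); there is no depth.
- eyes.calibration(name): a dict with "fx", "fy", "cx", "cy" (pixels), "distortion" ([k1, k2, p1, p2, k3] as OpenCV has them; the pictures are not rectified), "R" (3x3) and "t" (3): a world point X has camera coordinates R X + t; the wrist camera has in their place "hand_eye" (4x4, takes a point from camera to tool coordinates, whose origin is the TCP and whose axes are the flange's). Camera axes: x right, y down, z forward; pixel columns grow to the right and rows downward; lengths in m; the calibration is good to about 2 mm. A picture is of the moment at which its call begins: read the wrist's pose just before it. calibration takes no time and is no camera call.
- r.close_job(): hands the job in, once; it reports no verdict.
The state is a dict: "time": time; "joint_positions": joint angles; "joint_vel": joint speeds; "joint_torque": joint torques, N m; "ee_pos": TCP position; "eef_rot": TCP orientation; "ft_force": force on the tool from outside, world axes, zero at the start; "torque": the same for the moment, N m; "width": finger opening in m.
Only numpy, scipy, OpenCV 4.12 (cv2) and the standard library are available. Lean on these libraries where they do the work, as an engineer would, in place of code of your own. Each camera call takes 0.05 s, during which the arm holds its last target. There are 200 camera calls.

## Working session

There is one attempt and no reset: what is moved stays moved. The work goes in short steps, Python scripts to look and compute and a shell command to move; the robot and the scene stay as the last step left them, time stands still between calls to the robot, and variables do not carry over. Pictures are saved under pics/ and viewed, about 8 in all and at most 12, crops included, and the job is handed in when it is done.

```bash
ls; mkdir -p pics
python3 - <<'E'
from bench import r, eyes
import cv2, numpy as np
s=r.read_state(); print({k:np.round(v,3).tolist() for k,v in s.items()})
for n in("top","side"):
    c=eyes.calibration(n); print(n,{k:np.round(v,4).tolist() for k,v in c.items()})
    cv2.imwrite(f"pics/{n}0.png",eyes.camera(n))
print(eyes.calibration("wrist"))
E
```

```text
pics
{'time': 0.0, 'joint_positions': [1.132, 0.333, -0.065, 1.461, 0.022, 1.35, -0.088], 'joint_vel': [0.001, -0.0, -0.0, 0.001, -0.001, 0.001, -0.001], 'joint_torque': [-0.0, -62.325, 0.025, -38.99, -0.061, 0.04, 0.0], 'ee_pos': [0.252, -0.571, 0.233], 'eef_rot': [0.978, 0.206, -0.0, -0.001], 'ft_force': [0.276, -0.332, -0.296], 'torque': [0.038, -0.011, 0.01], 'width': 0.087}
top {'fx': 435.0026, 'fy': 435.0026, 'cx': 253.504, 'cy': 191.3792, 'distortion': [-0.0725, 0.0, 0.0, 0.0, 0.0], 'R': [[0.0072, -1.0, 0.0019], [-0.9906, -0.0074, -0.1366], [0.1366, -0.0009, -0.9906]], 't': [-0.0329, 0.5151, 1.1815]}
side {'fx': 407.2313, 'fy': 407.2313, 'cx': 256.2864, 'cy': 197.3761, 'distortion': [-0.1067, 0.0, 0.0, 0.0, 0.0], 'R': [[-0.7289, -0.6844, 0.0163], [-0.4256, 0.4344, -0.7938], [0.5362, -0.5855, -0.608]], 't': [0.3549, 0.3112, 0.9901]}
{'fx': 337.1872146162527, 'fy': 337.1872146162527, 'cx': 258.3114476764757, 'cy': 192.52524134957167, 'distortion': array([0.02155835, 0.        , 0.        , 0.        , 0.        ]), 'hand_eye': array([[ 1.32080980e-03, -9.70823813e-01, -2.39790283e-01,
         6.44194847e-02],
       [ 9.99998645e-01,  1.04672172e-03,  1.27038361e-03,
         2.02515435e-04],
       [-9.82324960e-04, -2.39791636e-01,  9.70823880e-01,
        -1.51306012e-01],
       [ 0.00000000e+00,  0.00000000e+00,  0.00000000e+00,
         1.00000000e+00]])}
```

View pics/top0.png

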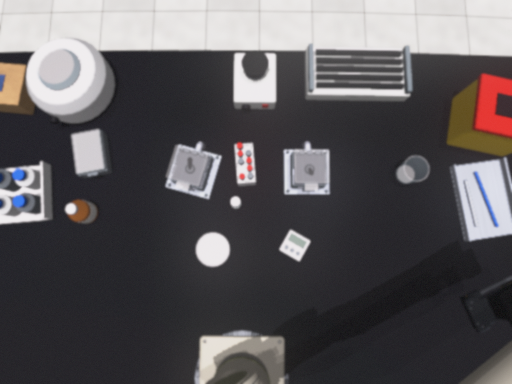

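View pics/side0.png

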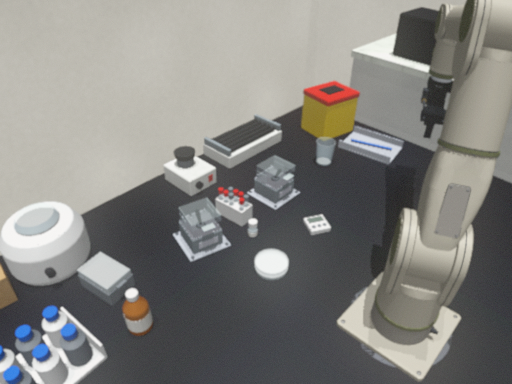

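The top view shows two isolators, the left one at about (193,172) and the right one at about (307,172). The rack (245,163) stands between them, with the vial (235,202), dish (213,249) and timer (295,245) in front. Next I'll enlarge both to read the levers.

Run:
```python
import cv2, numpy as np
t=cv2.imread("pics/top0.png"); s=cv2.imread("pics/side0.png")
f=lambda im,x,y:cv2.resize(im[y:y+75,x:x+75],(400,300) if 0 else (390,390),interpolation=cv2.INTER_CUBIC)[:300]
g=lambda im,x,y,w=72,h=54:cv2.resize(im[y:y+h,x:x+w],(400,300),interpolation=cv2.INTER_CUBIC)
a=np.hstack([g(t,157,143),g(t,271,143)]); b=np.hstack([g(s,166,198,80,60),g(s,238,148,80,60)])
cv2.imwrite("pics/crop0.png",np.vstack([a,b]))
```

```text
(no output)
```

View pics/crop0.png

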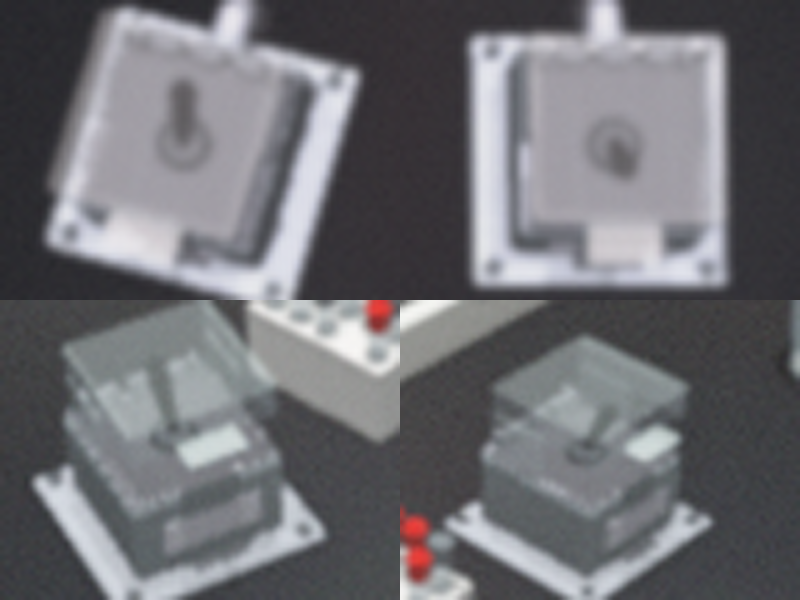

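The left isolator's lever leans away (on) and the right one's leans towards the robot (off), in both views. So isolator_a is the right one; I'll measure it.

```bash
cat > h.py <<'E'
from bench import r, eyes
import cv2, numpy as np
from scipy.spatial.transform import Rotation as Ro
def cast(n,px,z):
    c=eyes.calibration(n); K=np.array([[c["fx"],0,c["cx"]],[0,c["fy"],c["cy"]],[0,0,1]])
    u=cv2.undistortPoints(np.float64(px).reshape(-1,1,2),K,np.float64(c["distortion"]))[:,0]
    R=np.array(c["R"]);o=-R.T@np.array(c["t"]); d=np.c_[u,np.ones(len(u))]@R
    return o+d*((z-o[2])/d[:,2])[:,None]
def proj(n,X):
    c=eyes.calibration(n); K=np.array([[c["fx"],0,c["cx"]],[0,c["fy"],c["cy"]],[0,0,1]])
    return cv2.projectPoints(np.float64(X),cv2.Rodrigues(np.array(c["R"]))[0],np.float64(c["t"]),K,np.float64(c["distortion"]))[0][:,0]
E
python3 - <<'E'
from h import *
t=cv2.imread("pics/top0.png"); g=cv2.cvtColor(t,cv2.COLOR_BGR2GRAY)
def rect(x0,y0,x1,y1,th=100):
    m=np.zeros_like(g); m[y0:y1,x0:x1]=(g[y0:y1,x0:x1]>th)*255
    m=cv2.morphologyEx(cv2.copyMakeBorder(m,0,0,0,0,0),cv2.MORPH_CLOSE,np.ones((5,5)))
    m=cv2.morphologyEx(m,cv2.MORPH_OPEN,np.ones((13,13)))
    c=max(cv2.findContours(m,0,2)[0],key=cv2.contourArea); return cv2.boxPoints(cv2.minAreaRect(c)),c
for b,z in(((275,135,340,205),.006),((160,135,230,205),.006)):
    q,c=rect(*b); W=cast("top",q,z); print(np.round(q,1).tolist(),"\n",np.round(W,4)[:,:2].tolist(),"ctr",W.mean(0).round(4),"sides",np.linalg.norm(np.roll(W,-1,0)-W,axis=1).round(4), "ang",np.degrees(np.arctan2(*(W[1]-W[0])[[1,0]])))
# objects footprint estimates (top view pixel, height)
for n,p,z in(("vial",(235,202),.055),("rack",(245,163),.09),("dish",(213,249),.03),("timer",(295,245),.018),("beaker",(412,170),.05),("rackR",(256,165),.09)): print(n,cast("top",[p],z).round(3))
E
```

```text
[[283.0, 149.0], [329.0, 149.0], [329.0, 194.0], [283.0, 194.0]] 
 [[0.6444, -0.1141], [0.6457, -0.2483], [0.5134, -0.2459], [0.5124, -0.1137]] ctr [ 0.579  -0.1805  0.006 ] sides [0.1342 0.1323 0.1322 0.132 ] ang -89.46233715824182
[[162.6999969482422, 186.5], [176.10000610351562, 139.60000610351562], [222.3000030517578, 152.8000030517578], [208.89999389648438, 199.6999969482422]] 
 [[0.5316, 0.2322], [0.6704, 0.1981], [0.6317, 0.0621], [0.4944, 0.0981]] ctr [0.582  0.1476 0.006 ] sides [0.1429 0.1414 0.142  0.1392] ang -13.81723945640354
vial [[0.483 0.021 0.055]]
rack [[ 0.585 -0.006  0.09 ]]
dish [[0.354 0.082 0.03 ]]
timer [[ 0.367 -0.146  0.018]]
beaker [[ 0.577 -0.474  0.05 ]]
rackR [[ 0.58  -0.035  0.09 ]]
```

```bash
python3 -m inch '{"translation":[[0.3,0.3,0.5],[0.5,0.6,0.66],[0.8,1,0.66],[0.8,1,0.66]],"rot":[[0,0,-0.13],[0,0,-0.26],[0,0,-0.397],[0,0,-0.397]],"jaw":[0,0,0,0]}' 20
python3 -m inch '{"translation":[[0.4,0.5,0],[0.8,1,0],[0.8,1,0]],"rot":[[0,0,0],[0,0,0],[0,0,0]],"jaw":[0,0,0]}'
python3 -m inch '{"translation":[[0.4,0.5,0],[0.8,1,0],[0.8,1,0]],"rot":[[0,0,0],[0,0,0],[0,0,0]],"jaw":[0,0,0]}'
python3 -m inch '{"translation":[[0.4,0.5,0],[0.7,0.9,0],[0.7,0.9,0],[0.7,0.9,0]],"rot":[[0,0,0],[0,0,0],[0,0,0],[0,0,0]],"jaw":[0,0,0,0]}'
cat >> h.py <<'E'
def wrist():
    s=r.read_state(); im=eyes.camera("wrist"); c=eyes.calibration("wrist")
    T=np.eye(4); T[:3,:3]=Ro.from_quat(s["eef_rot"]).as_matrix(); T[:3,3]=s["ee_pos"]
    return im, T@np.array(c["hand_eye"])
def castw(px,z,M):
    c=eyes.calibration("wrist"); K=np.array([[c["fx"],0,c["cx"]],[0,c["fy"],c["cy"]],[0,0,1]])
    u=cv2.undistortPoints(np.float64(px).reshape(-1,1,2),K,np.float64(c["distortion"]))[:,0]
    d=np.c_[u,np.ones(len(u))]@M[:3,:3].T; o=M[:3,3]; return o+d*((z-o[2])/d[:,2])[:,None]
def st():
    s=r.read_state(); print("t",round(s["time"],2),"p",np.round(s["ee_pos"],4),"F",np.round(s["ft_force"],2),"w",round(s["width"],4),"\nR",Ro.from_quat(s["eef_rot"]).as_matrix().round(3).tolist(),"q",np.round(s["joint_positions"],2))
E
python3 - <<'E'
from h import *
st(); im,M=wrist(); np.save("pics/M1",M); cv2.imwrite("pics/w1.png",im)
E
```

```text
time: 0.5
ee_pos: [0.3377, -0.4664, 0.3]
eef_rot: [1.0, 0.001, 0.002, -0.001]
ft_force: [-0.6, -0.4, 0.1]
width: 0.0627
time: 0.8
ee_pos: [0.4195, -0.3634, 0.2996]
eef_rot: [1.0, 0.003, 0.002, -0.001]
ft_force: [0.1, -1.1, 0.7]
width: 0.039
time: 1.1
ee_pos: [0.5013, -0.2595, 0.2992]
eef_rot: [1.0, 0.005, 0.002, -0.002]
ft_force: [0.3, -1.3, 0.1]
width: 0.0152
time: 1.5
ee_pos: [0.5727, -0.1656, 0.2983]
eef_rot: [1.0, 0.008, 0.001, -0.003]
ft_force: [0.5, -0.9, -0.3]
width: 0.0003
t 1.5 p [ 0.5727 -0.1656  0.2983] F [ 0.46 -0.86 -0.33] w 0.0003 
R [[1.0, 0.017, 0.002], [0.017, -1.0, 0.006], [0.002, -0.006, -1.0]] q [ 0.49  0.26 -0.35  1.42  0.08  1.47 -1.41]
```

View pics/w1.png

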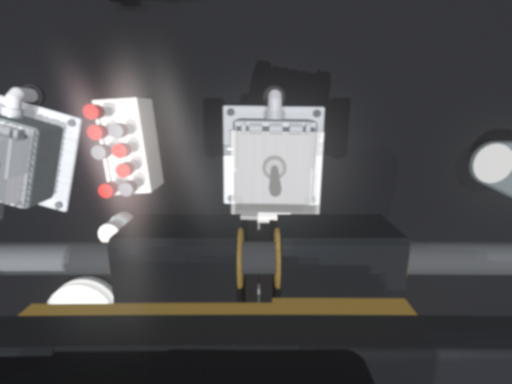

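The wrist view confirms the lever of the right isolator leans to the robot (knob at (275,187) below its ring at (275,167)). The flange's top corners are at about (223,107) and (326,107). I'll fit its edges for pose and yaw.

Run:
```python
from h import *
im=cv2.imread("pics/w1.png"); M=np.load("pics/M1.npy"); g=cv2.cvtColor(im,6).astype(float)
g=cv2.GaussianBlur(g,(3,3),0)
def edge(line):  # subpixel strongest dark->bright step
    d=np.diff(line); i=int(np.argmax(d)); return i+.5
L=[(205+edge(g[y,205:240]),y) for y in range(120,205,3)]
Rr=[(345-edge(g[y,345:300:-1]),y) for y in range(120,205,3)]
T=[(x,90+edge(g[90:125,x])) for x in list(range(230,262,3))+list(range(290,322,3))]
for n,P in(("L",L),("R",Rr),("T",T)):
    W=castw(P,.006,M)[:,:2]; vx,vy,x0,y0=cv2.fitLine(np.float32(W),cv2.DIST_HUBER,0,.01,.01).ravel()
    print(n,np.round([x0,y0],4),"deg",np.degrees(np.arctan2(vy,vx)).round(2),"pix",np.round(np.median(P,0),1))
print("lever ring, z=.068",castw([(275,167)],.066,M),"tabs", castw([(245,214),(291,214)],.0975,M))
```

```text
L [ 0.5709 -0.1173] deg -0.43 pix [222.5 162. ]
R [ 0.5686 -0.2489] deg 0.5 pix [322.5 162. ]
T [ 0.6433 -0.1678] deg -89.73 pix [275.  105.5]
lever ring, z=.068 [[ 0.57375587 -0.18417018  0.066     ]] tabs [[ 0.52644918 -0.15146855  0.0975    ]
 [ 0.52744828 -0.20167399  0.0975    ]]
```

Isolator A's origin is (0.578, -0.182), yaw about 0. I'll back off and pitch the tool forward 55° (fingers 35° below horizontal).

```bash
python3 -m inch '{"translation":[[-0.4,0,0],[-0.8,-0.16,0],[-0.9,-0.16,0],[-0.9,-0.16,0]],"rot":[[0,0,0],[0,0,0],[0,0,0.016],[0,0,0.016]],"jaw":[0,0,0,0]}'
python3 -m inch '{"translation":[[-0.3,0,-0.1],[-0.6,0,-0.3],[-0.9,0,-0.4],[-0.9,0,-0.6],[-0.9,0,-0.6],[-0.9,0,-0.6],[-0.9,0,-0.6],[-0.9,0,-0.6],[-0.9,0,-0.6],[-0.9,0,-0.6]],"rot":[[0,-0.12,0],[0,-0.24,0],[0,-0.36,0],[0,-0.48,0],[0,-0.6,0],[0,-0.72,0],[0,-0.84,0],[0,-0.917,0],[0,-0.917,0],[0,-0.917,0]],"jaw":[0,0,0,0,0,0,0,0,0,0]}'
python3 -c "
from h import *
st()"
```

```text
time: 1.95
ee_pos: [0.4797, -0.1865, 0.2988]
eef_rot: [1.0, 0.013, 0.001, -0.002]
ft_force: [-0.2, 0.3, 0.8]
width: 0.0006
time: 2.95
ee_pos: [0.3976, -0.1973, 0.2565]
eef_rot: [0.906, 0.018, 0.424, -0.009]
ft_force: [0.6, 0.5, -0.1]
width: 0.0006
t 2.95 p [ 0.3976 -0.1973  0.2565] F [ 0.57  0.51 -0.09] w 0.0006 
R [[0.641, 0.041, 0.767], [0.025, -0.999, 0.032], [0.767, -0.002, -0.641]] q [ 1.43 -0.5  -0.47  2.41 -1.21  1.01  0.04]
```

```bash
python3 -m inch '{"translation":[[0.2,0.05,0],[0.4,0.15,-0.2],[0.5,0.15,-0.4],[0.5,0.15,-0.4],[0.5,0.15,-0.4]],"rot":[[0,0,0],[0,0,-0.02],[0,-0.04,-0.04],[0,-0.085,-0.04],[0,-0.085,-0.04]],"jaw":[0,0,0,0,0]}'
python3 -c "
from h import *
st()"
```

```text
time: 3.45
ee_pos: [0.4638, -0.1999, 0.237]
eef_rot: [0.893, 0.003, 0.449, -0.007]
ft_force: [1.0, 0.3, 1.2]
width: 0.0002
t 3.45 p [ 0.4638 -0.1999  0.237 ] F [0.97 0.31 1.17] w 0.0002 
R [[0.596, 0.012, 0.803], [-0.001, -1.0, 0.016], [0.803, -0.01, -0.596]] q [ 0.93 -0.33 -0.23  2.41 -1.27  0.65  0.04]
```

```bash
python3 -m inch '{"translation":[[0,0.1,-0.3],[0,0.18,-0.6],[0,0.18,-0.9],[0,0.18,-1],[0,0.18,-1],[0,0.18,-1]],"rot":[[0,0,0],[0,0,0],[0,0,-0.02],[0,-0.03,-0.02],[0,-0.03,-0.02],[0,-0.03,-0.02]],"jaw":[0,0,0,0,0,0]}'
python3 -c "
from h import *
st()"
```

```text
time: 4.05
ee_pos: [0.4971, -0.2193, 0.1831]
eef_rot: [0.898, 0.001, 0.439, -0.015]
ft_force: [0.1, -0.9, 1.1]
width: 0.0005
t 4.05 p [ 0.4971 -0.2193  0.1831] F [ 0.08 -0.88  1.14] w 0.0005 
R [[0.614, 0.014, 0.789], [-0.012, -1.0, 0.027], [0.789, -0.026, -0.614]] q [ 0.05 -0.21  0.57  2.41 -1.27  0.44  0.15]
```

```bash
python3 -m inch '{"translation":[[-0.1,0.05,0],[-0.2,0.2,0],[-0.4,0.37,-0.2],[-0.4,0.37,-0.4],[-0.4,0.37,-0.6],[-0.4,0.37,-0.6],[-0.4,0.37,-0.6]],"rot":[[0,0.13,0],[0,0.25,-0.03],[0,0.25,-0.03],[0,0.25,-0.03],[0,0.25,-0.03],[0,0.25,-0.03],[0,0.25,-0.03]],"jaw":[0,0,0,0,0,0,0]}'
python3 -c "
from h import *
st()"
```

```text
time: 4.75
ee_pos: [0.4572, -0.183, 0.1232]
eef_rot: [0.948, -0.016, 0.318, -0.008]
ft_force: [0.0, 0.2, 0.3]
width: 0.0003
t 4.75 p [ 0.4572 -0.183   0.1232] F [0.03 0.25 0.3 ] w 0.0003 
R [[0.797, -0.025, 0.603], [-0.036, -0.999, 0.005], [0.603, -0.025, -0.797]] q [ 0.39 -0.17  0.09  2.41 -0.74  0.41 -0.51]
```

```bash
python3 -m inch '{"translation":[[0,0.01,-0.25],[0,0.01,-0.46],[0,0.01,-0.46],[0.15,0.01,-0.46],[0.3,0.01,-0.46],[0.4,0.01,-0.46],[0.4,0.01,-0.46]],"rot":[[0,0,0],[0,0,0],[0,0,0],[0,0,0],[0,0,0],[0,0,0],[0,0,0]],"jaw":[0,0,0,0,0,0,0]}'
python3 - <<'E'
from h import *
st(); im,M=wrist(); s=eyes.camera("side")
cv2.imwrite("pics/v2.png",np.hstack([cv2.resize(im,(440,330)),cv2.resize(s[140:230,225:325],(360,330),interpolation=cv2.INTER_CUBIC)]))
E
```

```text
time: 5.45
ee_pos: [0.4987, -0.182, 0.0782]
eef_rot: [0.948, -0.015, 0.319, -0.008]
ft_force: [-0.4, -0.3, 0.2]
width: 0.0006
t 5.45 p [ 0.4987 -0.182   0.0782] F [-0.45 -0.33  0.22] w 0.0006 
R [[0.796, -0.024, 0.604], [-0.034, -0.999, 0.005], [0.604, -0.025, -0.797]] q [ 0.81  0.03 -0.38  2.35 -1.02  0.29 -0.25]
```

View pics/v2.png

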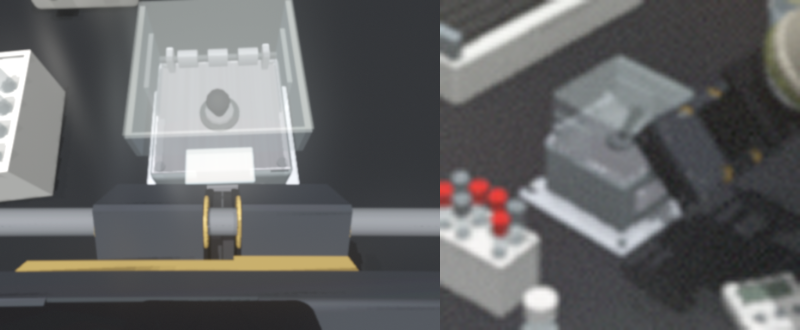

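The fingertips are centred just in front of the tab (tab centre about (220,165), fingers about (223,187) in the left panel). Now I'll slip under it and start lifting.

```bash
python3 -m inch '{"translation":[[0.05,0,0],[0.09,0,0],[0.095,0,0],[0.1,0,0.08],[0.1,0,0.16],[0.11,0,0.24],[0.12,0,0.3],[0.15,0,0.37],[0.18,0,0.42],[0.2,0,0.47],[0.23,0,0.52],[0.27,0,0.57],[0.3,0,0.61],[0.34,0,0.66],[0.34,0,0.66]],"rot":[[0,0,0],[0,0,0],[0,0,0],[0,0,0],[0,0,0],[0,0,0],[0,0,0],[0,0,0],[0,0,0],[0,0,0],[0,0,0],[0,0,0],[0,0,0],[0,0,0],[0,0,0]],"jaw":[0,0,0,0,0,0,0,0,0,0,0,0,0,0,0]}'
python3 - <<'E'
from h import *
st(); im,M=wrist(); s=eyes.camera("side")
cv2.imwrite("pics/v3.png",np.hstack([cv2.resize(im,(440,330)),cv2.resize(s[120:220,225:325],(360,330),interpolation=cv2.INTER_CUBIC)]))
E
```

```text
time: 7.05
ee_pos: [0.5322, -0.1818, 0.1446]
eef_rot: [0.948, -0.015, 0.319, -0.008]
ft_force: [0.1, -1.3, -0.8]
width: 0.0003
t 7.05 p [ 0.5322 -0.1818  0.1446] F [ 0.13 -1.25 -0.79] w 0.0003 
R [[0.796, -0.024, 0.605], [-0.034, -0.999, 0.005], [0.604, -0.024, -0.796]] q [ 0.79 -0.03 -0.39  2.24 -0.68  0.41 -0.65]
```

View pics/v3.png

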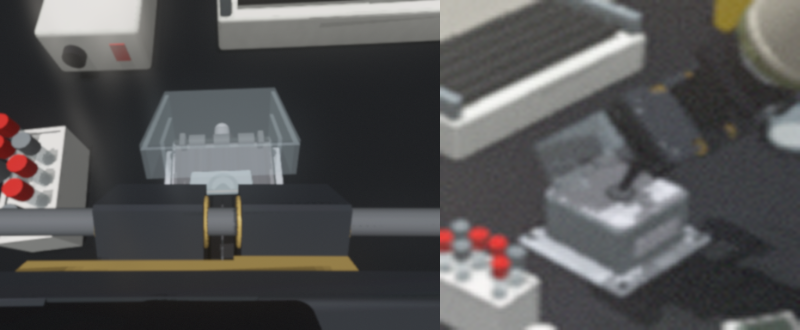

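The guard is rising on the fingertip (side panel: hood tilted up, lever exposed). Continuing the arc.

```bash
python3 -m inch '{"translation":[[0.04,0,0.04],[0.09,0,0.08],[0.14,0,0.11],[0.19,0,0.14],[0.24,0,0.17],[0.28,0,0.2],[0.34,0,0.22],[0.39,0,0.24],[0.44,0,0.26],[0.5,0,0.27],[0.55,0,0.28],[0.61,0,0.29],[0.66,0,0.295],[0.66,0,0.295],[0.66,0,0.295]],"rot":[[0,0,0],[0,0,0],[0,0,0],[0,0,0],[0,0,0],[0,0,0],[0,0,0],[0,0,0],[0,0,0],[0,0,0],[0,0,0],[0,0,0],[0,0,0],[0,0,0],[0,0,0]],"jaw":[0,0,0,0,0,0,0,0,0,0,0,0,0,0,0]}'
python3 -m inch '{"translation":[[-0.2,0,0],[-0.5,0,0],[-0.8,0,0],[-0.8,0,0],[-0.8,0,0]],"rot":[[0,0,0],[0,0,0],[0,0,0],[0,0,0],[0,0,0]],"jaw":[0,0,0,0,0]}'
python3 - <<'E'
from h import *
st(); im,M=wrist(); s=eyes.camera("side")
cv2.imwrite("pics/v4.png",np.hstack([cv2.resize(im,(440,330)),cv2.resize(s[120:220,225:325],(360,330),interpolation=cv2.INTER_CUBIC)]))
E
```

```text
time: 8.65
ee_pos: [0.5973, -0.1816, 0.1729]
eef_rot: [0.948, -0.015, 0.318, -0.008]
ft_force: [0.3, -0.0, 0.3]
width: 0.0006
time: 9.15
ee_pos: [0.5171, -0.182, 0.1733]
eef_rot: [0.948, -0.016, 0.319, -0.008]
ft_force: [0.2, -0.2, 0.2]
width: 0.0004
t 9.15 p [ 0.5171 -0.182   0.1733] F [ 0.24 -0.17  0.16] w 0.0004 
R [[0.797, -0.025, 0.604], [-0.034, -0.999, 0.004], [0.604, -0.024, -0.797]] q [ 0.81 -0.11 -0.38  2.24 -0.66  0.5  -0.68]
```

View pics/v4.png

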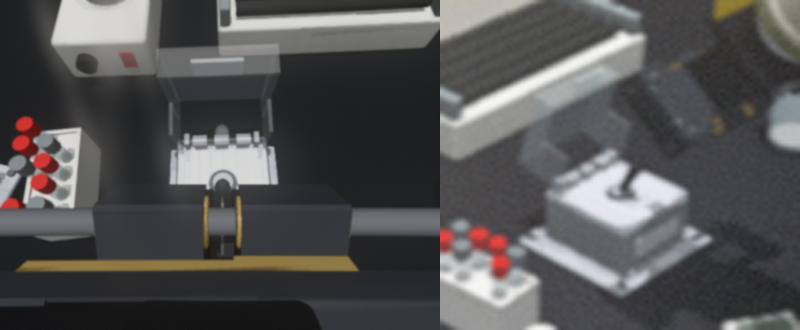

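The guard stays flipped back, with its tab up at (217,66) in the wrist panel, and the lever is bare and still off. Next I'll lower in front of it, push it through upright, back off and rise.

```bash
python3 -m inch '{"translation":[[-0.1,0,-0.3],[-0.1,0,-0.6],[-0.1,0,-0.72],[0,0,-0.72],[0.1,0,-0.72],[0.15,0,-0.72],[0.2,0,-0.72],[0.25,0,-0.72],[0.3,0,-0.72],[0.35,0,-0.72],[0.4,0,-0.72],[0.44,0,-0.72],[0.46,0,-0.72],[0.46,0,-0.72]],"rot":[[0,0,0],[0,0,0],[0,0,0],[0,0,0],[0,0,0],[0,0,0],[0,0,0],[0,0,0],[0,0,0],[0,0,0],[0,0,0],[0,0,0],[0,0,0],[0,0,0]],"jaw":[0,0,0,0,0,0,0,0,0,0,0,0,0,0]}'
python3 -m inch '{"translation":[[-0.2,0,0],[-0.4,0,0],[-0.6,0,0.2],[-0.7,0,0.6],[-0.7,0,0.9],[-0.7,0,0.9]],"rot":[[0,0,0],[0,0,0],[0,0,0],[0,0,0],[0,0,0],[0,0,0]],"jaw":[0,0,0,0,0,0]}'
python3 - <<'E'
from h import *
st(); im,M=wrist(); s=eyes.camera("side")
cv2.imwrite("pics/v5.png",np.hstack([cv2.resize(im,(440,330)),cv2.resize(s[120:220,225:325],(360,330),interpolation=cv2.INTER_CUBIC)]))
E
```

```text
time: 10.65
ee_pos: [0.5642, -0.1815, 0.1014]
eef_rot: [0.948, -0.015, 0.319, -0.008]
ft_force: [1.1, 0.5, -0.1]
width: 0.0006
time: 11.25
ee_pos: [0.4957, -0.1828, 0.1963]
eef_rot: [0.947, -0.015, 0.321, -0.006]
ft_force: [0.9, -0.3, 0.6]
width: 0.0004
t 11.25 p [ 0.4957 -0.1828  0.1963] F [ 0.95 -0.33  0.6 ] w 0.0004 
R [[0.793, -0.024, 0.609], [-0.031, -1.0, 0.001], [0.608, -0.02, -0.793]] q [ 0.82 -0.2  -0.35  2.25 -0.67  0.57 -0.66]
```

View pics/v5.png

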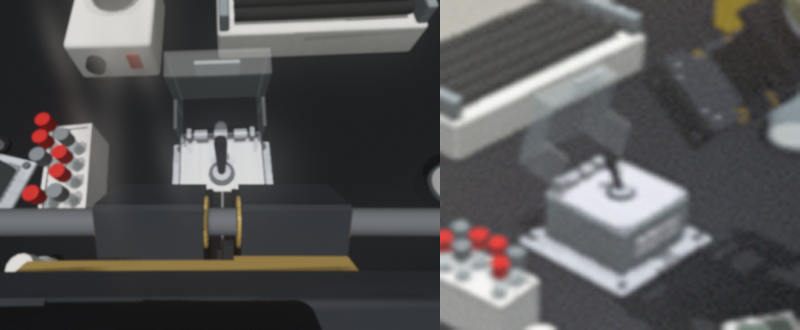

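The lever is now on: it leans towards the hinge in both panels, and the guard is still open. Next I'll rise, set the tool vertical, and pass over the guard to behind it.

```bash
python3 -m inch '{"translation":[[0,0,0.3],[0,0,0.6],[0,0,0.9],[0,0,0.9],[0,0,0.9],[0.2,0,0.9],[0.5,0,0.9],[0.5,0,0.9]],"rot":[[0,0.1,0],[0,0.24,0],[0,0.38,0],[0,0.5,0],[0,0.625,0],[0,0.625,0],[0,0.625,0],[0,0.625,0]],"jaw":[0,0,0,0,0,0,0,0]}'
python3 -m inch '{"translation":[[0.3,0,0],[0.6,0,0],[0.9,0,0],[0.9,0,0]],"rot":[[0,0,0],[0,0,0],[0,0,0],[0,0,0]],"jaw":[0,0,0,0]}'
python3 -c "
from h import *
st()"
```

```text
time: 12.15
ee_pos: [0.5462, -0.1803, 0.2787]
eef_rot: [1.0, -0.015, -0.004, -0.005]
ft_force: [-0.4, 0.3, 0.3]
width: 0.0002
time: 12.55
ee_pos: [0.6377, -0.179, 0.2752]
eef_rot: [1.0, -0.014, -0.005, -0.006]
ft_force: [-1.4, -0.4, 0.5]
width: 0.0005
t 12.55 p [ 0.6377 -0.179   0.2752] F [-1.35 -0.4   0.46] w 0.0005 
R [[1.0, -0.027, -0.011], [-0.027, -1.0, 0.013], [-0.011, -0.013, -1.0]] q [ 0.62  0.48 -0.6   1.24  0.25  1.51 -1.55]
```

```bash
python3 -m inch '{"translation":[[0.3,0,0],[0.5,0,0],[0.5,-0.02,0],[0.5,-0.03,-0.3],[0.5,-0.03,-0.6],[0.5,-0.03,-0.9],[0.5,-0.03,-1],[0.5,-0.03,-1]],"rot":[[0,0,0],[0,0,0],[0,0,0.02],[0,0,0.025],[0,0,0.025],[0,0,0.025],[0,0,0.025],[0,0,0.025]],"jaw":[0,0,0,0,0,0,0,0]}'
python3 -m inch '{"translation":[[0,0,-0.08],[0,0,-0.16],[0,0,-0.16]],"rot":[[0,0,0],[0,0,0],[0,0,0]],"jaw":[0,0,0]}'
python3 - <<'E'
from h import *
st(); im,M=wrist(); s=eyes.camera("side")
cv2.imwrite("pics/v6.png",np.hstack([cv2.resize(im,(440,330)),cv2.resize(s[110:210,225:325],(360,330),interpolation=cv2.INTER_CUBIC)]))
E
```

```text
time: 13.35
ee_pos: [0.6862, -0.1822, 0.1737]
eef_rot: [1.0, -0.0, -0.007, -0.007]
ft_force: [-0.4, -0.4, 0.4]
width: 0.0005
time: 13.65
ee_pos: [0.6859, -0.1822, 0.1571]
eef_rot: [1.0, -0.0, -0.008, -0.007]
ft_force: [0.3, -0.1, -0.0]
width: 0.0006
t 13.65 p [ 0.6859 -0.1822  0.1571] F [ 0.26 -0.05 -0.04] w 0.0006 
R [[1.0, -0.001, -0.015], [-0.0, -1.0, 0.014], [-0.015, -0.014, -1.0]] q [ 0.57  0.64 -0.58  1.25  0.33  1.36 -1.56]
```

View pics/v6.png

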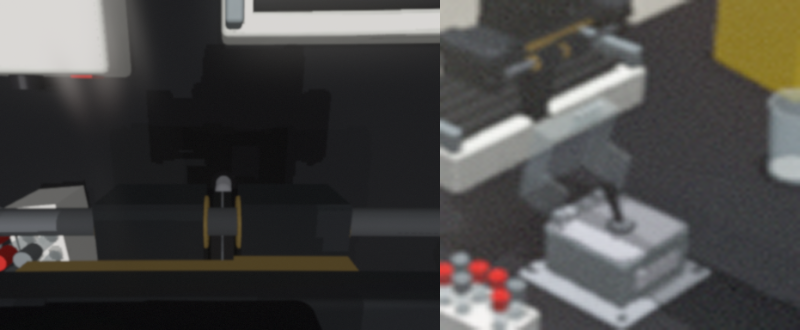

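The fingers are behind the standing guard plate and clear of it. Pulling forward slowly.

```bash
python3 -m inch '{"translation":[[-0.1,0,0],[-0.2,0,0],[-0.26,0,0],[-0.31,0,0],[-0.36,0,0],[-0.41,0,0],[-0.46,0,0],[-0.51,0,0],[-0.56,0,0],[-0.61,0,0],[-0.66,0,0],[-0.7,0,0],[-0.74,0,0],[-0.74,0,0],[-0.74,0,0],[-0.74,0,0],[-0.74,0,0]],"rot":[[0,0,0],[0,0,0],[0,0,0],[0,0,0],[0,0,0],[0,0,0],[0,0,0],[0,0,0],[0,0,0],[0,0,0],[0,0,0],[0,0,0],[0,0,0],[0,0,0],[0,0,0],[0,0,0],[0,0,0]],"jaw":[0,0,0,0,0,0,0,0,0,0,0,0,0,0,0,0,0]}'
python3 - <<'E'
from h import *
st(); im,M=wrist(); s=eyes.camera("side")
cv2.imwrite("pics/v7.png",np.hstack([cv2.resize(im,(440,330)),cv2.resize(s[110:210,225:325],(360,330),interpolation=cv2.INTER_CUBIC)]))
E
```

```text
time: 15.45
ee_pos: [0.6124, -0.182, 0.158]
eef_rot: [1.0, -0.0, -0.007, -0.007]
ft_force: [0.3, -0.1, -0.2]
width: 0.0005
t 15.45 p [ 0.6124 -0.182   0.158 ] F [ 0.31 -0.08 -0.22] w 0.0005 
R [[1.0, -0.0, -0.014], [-0.0, -1.0, 0.014], [-0.014, -0.014, -1.0]] q [ 0.67  0.49 -0.61  1.47  0.27  1.28 -1.54]
```

View pics/v7.png

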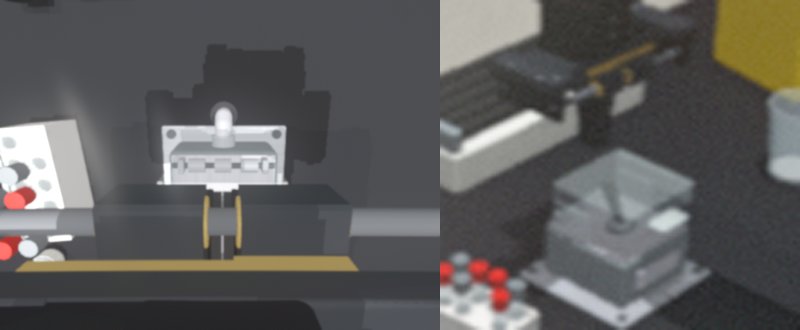

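The guard has dropped shut and the lever still leans back under it. I'll rise clear, then take a last look and compare the bystanders with the first pictures.

```bash
python3 -m inch '{"translation":[[0,0,0.3],[0,0,0.7],[0,-0.2,1],[0,-0.6,1],[0,-1,1],[0,-1,1]],"rot":[[0,0,0],[0,0,0],[0,0,0],[0,0,0],[0,0,0],[0,0,0]],"jaw":[0,0,0,0,0,0]}'
python3 -m inch '{"translation":[[-0.3,-0.4,0],[-0.6,-0.8,0],[-1,-1,0],[-1,-1,0]],"rot":[[0,0,0],[0,0,0],[0,0,0],[0,0,0]],"jaw":[0,0,0,0]}'
python3 -m inch '{"translation":[[-0.3,-0.4,0],[-0.6,-0.8,0],[-1,-1,0],[-1,-1,0],[-1,-1,0]],"rot":[[0,0,0],[0,0,0],[0,0,0],[0,0,0],[0,0,0]],"jaw":[0,0,0,0,0]}'
python3 - <<'E'
from h import *
st(); t=eyes.camera("top"); s=eyes.camera("side")
t0=cv2.imread("pics/top0.png")
g=lambda im,x,y,w=72,h=54:cv2.resize(im[y:y+h,x:x+w],(400,300),interpolation=cv2.INTER_CUBIC)
d=cv2.cvtColor(cv2.absdiff(cv2.GaussianBlur(t,(3,3),0),cv2.GaussianBlur(t0,(3,3),0)),6); d=np.uint8(np.clip(d*4.,0,255))
cv2.imwrite("pics/v8.png",np.vstack([np.hstack([g(t,271,143),g(s,238,148,80,60)]),np.hstack([cv2.resize(t,(400,300)),cv2.resize(cv2.cvtColor(d,8),(400,300))])]))
E
```

```text
time: 16.15
ee_pos: [0.6107, -0.2895, 0.2571]
eef_rot: [1.0, -0.004, -0.008, -0.005]
ft_force: [-0.1, -0.1, 0.2]
width: 0.0008
time: 16.55
ee_pos: [0.5045, -0.3963, 0.2569]
eef_rot: [1.0, -0.01, -0.009, -0.004]
ft_force: [0.2, -1.4, 0.3]
width: 0.0006
time: 17.05
ee_pos: [0.4031, -0.4973, 0.2568]
eef_rot: [1.0, -0.012, -0.01, -0.004]
ft_force: [0.3, 1.2, -0.1]
width: 0.0009
t 17.05 p [ 0.4031 -0.4973  0.2568] F [ 0.32  1.25 -0.06] w 0.0009 
R [[1.0, -0.023, -0.019], [-0.023, -1.0, 0.008], [-0.019, -0.007, -1.0]] q [ 1.17  0.41 -0.5   1.34  0.2   1.45 -0.91]
```

View pics/v8.png

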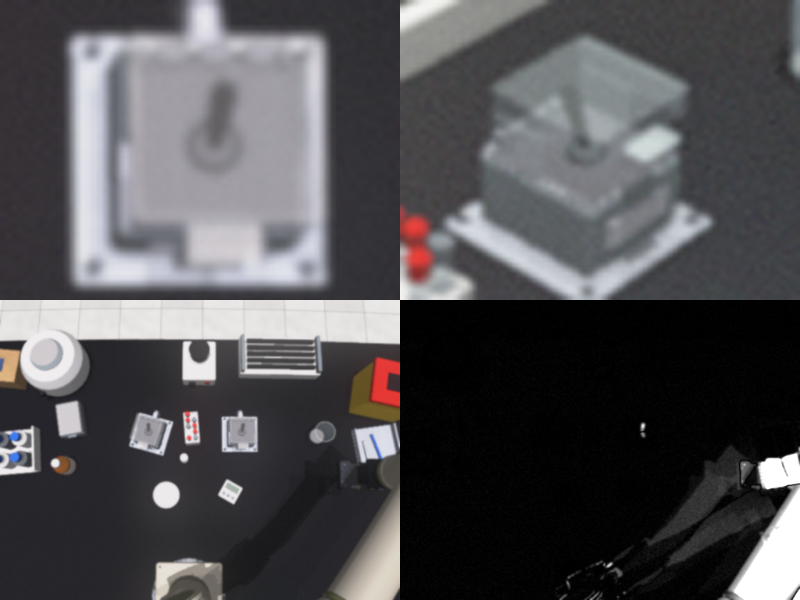

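The difference picture shows only the lever and the robot with its shadow, so nothing else moved. The guard is shut and the lever is on.

```bash
python3 -c "
from bench import r
print(r.close_job())"
```

```text
the job is handed in; nothing more can be done
None
```

Isolator A, the right-hand one, is switched on and its guard is shut again; I handed the job in at about 17 s. With a fingertip under the tab I flipped the guard back until it stayed open, then pushed the lever over to the far side. I then tipped the guard forward from behind so that it dropped shut.

- **Final pictures:** the top and side views show the guard shut and the lever leaning towards the hinge. Comparing the top view before and after, only that lever and the robot with its shadow changed; the other isolator and the bystanders did not move.
- **Forces:** the wrist force read about 1.5 N or less at every check; I did not record it during the moves themselves.
- **Tool tilt:** my first choice, fingers 35° below horizontal, ran into joint limits, so I did the opening and the lever push at about 53°. Joints 2, 4 and 5 sat at or within 0.01 rad of their limits during that search but never read beyond them. Nothing was touched during it.

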